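# Shut and latch the kitchen drawer

### The job

The drawer of the small wooden unit on the counter has been left pulled out. Push it fully shut with your fingertips, and only then flip the latch lever on top of the unit over to its other side so that it snaps across and stays there. Do not grip or force the drawer or the lever, and leave everything else standing where it is.

Things in the scene. Friction and masses are not known exactly. Their poses are not given: they have to be found in the camera images.
- unit: Wooden countertop drawer unit, fixed, 250 deep (its x) x 300 wide (its y) x 120 high. Origin at the centre of its underside, on the counter. Its +x points from the drawer front to the back (roughly away from the robot), +y to the left as seen from the robot, z up. The closed drawer's front face is the plane x = -125 of this frame. The unit's place and yaw change.
- drawer (a joint): How far the drawer is pulled out, in m: 0 = fully shut against a hard stop, positive = pulled out along the unit's -x. Starts 0.05 to 0.11. It slides with about 1 N of friction and stays where it is left.
- drawer_handle (a point): Middle of the drawer's horizontal steel bar handle, 82 above the counter; it moves with the drawer. The bar runs 120 long along the unit's y, about 10 thick, and stands 35 clear (to its axis) in front of the drawer front. Push it along the unit's +x to shut the drawer.
- latch (a joint): Angle of the latch lever, in rad: 0 = open, leaning 34 degrees to the unit's left (+y), as at the start; 1.2 = latched, leaning 34 degrees to the right (-y); 0.6 = upright, the dead centre. It turns about the unit's x axis through latch_pivot. An over-centre spring drives it away from dead centre to the hard stop on either side: 5 to 6 N sideways at the knob is needed to start it, less and less up to dead centre, after which it snaps across by itself.
- latch_knob (a point): Middle of the lever's black knob (20 thick, 42 long along the lever), 61 from the pivot; at the start about 196 above the counter and 34 to the left (+y) of the pivot. Below the knob the lever is a 9 thick steel rod. The knob moves in the plane x = -133 of the unit. A flat steel tongue on the same lever, 58 long from the pivot and 18 wide, points to the right (-y) while open and swings down in front of the drawer front when latched.
- latch_pivot (a point): Pivot of the lever, fixed to the unit at x = -133, y = +80, z = 146 of the unit's frame (near the left front corner of its top, 8 ahead of the closed drawer's front).
- cooker: Aluminium pressure cooker with its lid on, 220 dia, 210 high, long black handle along its own +x; origin at the centre of its underside. Not part of the job.
- colander: White plastic colander, 216 dia, 95 high; origin at the centre of its underside. Not part of the job.
- plate: White ceramic plate, 220 dia, 20 high; origin at the centre of its underside. Not part of the job.
- seal_ring: Dark silicone sealing ring lying flat, 200 dia, 10 high; origin at the centre of its underside. Not part of the job.
- glass_lid: Glass pot lid with a black knob, 206 dia, 55 high; origin at the centre of its underside. Not part of the job.
- mug: White ceramic mug, 80 dia, 85 high, standing to the right of the pulled-out drawer (as seen from the robot), its handle turned away from the drawer; origin at the centre of its underside. Not part of the job.
- jar: Small glass jar with a steel cap, 56 dia, 85 high, standing on top of the drawer unit right of its middle; origin at the centre of its underside. Not part of the job.

How it is judged:
On the way, in this order (a step that is already met when the one before it is completed fails the run):
1. the drawer is pushed fully shut while the lever is still open (value of joint drawer below 0.005 m and value of joint latch below 0.3 rad), for 0.2 s.
2. the lever is flipped past centre to its latched stop (value of joint latch above 1.1 rad), for 0.2 s.
At the end, for the whole second after the job is handed in: The drawer is shut to within 5 mm and the lever rests at its latched stop (joint above 1.1 rad), both at rest; the drawer was shut before the lever passed centre, and no other thing was shifted or lifted by more than 25 mm (value of joint drawer below 0.005 m and value of joint latch above 1.1 rad and velocity of joint latch below 0.05 rad/s and velocity of joint drawer below 0.01 m/s); the robot touches nothing.
It fails at once if the lever goes past centre while the drawer is still open (value of joint latch above 0.6 rad and value of joint drawer above 0.01 m).
It fails at once if the lever is gripped or forced (more than 30 N on it) (contact force between the fingers and latch above 30 N).
It fails at once if the drawer is gripped or forced (more than 35 N on it) (contact force between the fingers and drawer above 35 N).
It fails at once if something else on the counter or on the unit is shifted, knocked over or lifted (distance of any of cooker, colander, plate, seal_ring, glass_lid, mug, jar from where it was at the start of the episode above 0.025 m or angle between any of cooker, colander, plate, seal_ring, glass_lid, mug, jar's own z axis and vertical above 0.3 rad).
It also fails if it takes over 40 s, if anything falls off the work surface, if the arm or the gripper's body presses on something with over 40 N, if the wrist force passes 120 N, or if a joint passes its speed limit or range.

### The arm

A 6-joint arm with a two-finger parallel gripper is mounted at the origin on the work surface. World frame = base frame: x ahead of the robot, y to its left, z up, the work surface at z = 0. Lengths are in m, angles in rad, forces in N, time in s.
With the tool pointing down it reaches from about 0.225 to 0.725 m from the base axis. Payload 3.1 kg.
Tool frame: the origin (TCP) lies between the finger pads; the fingertips stand 17 mm ahead of it and the grasp point (between the pads) lies 2 mm behind it; z points along the fingers, x is the direction in which the jaws open and shut, and the axes are right-handed (so a half turn about z gives the same grasp; the last joint's range is limited). The gripper opens to 85 mm and grips with 20 to 120 N. Pads are 22 mm wide; open, the fingers measure 114 mm over their backs; the gripper's body (76 mm by 85 mm) begins 54 mm behind the grasp point. The pads swing forward as they close: fully open they stand 13 mm farther back than shut.
Start: joints at [-1.44, 0.048, 0.099, 1.622, 0, 1.443], TCP at [0.134, -0.508, 0.222] pointing down, gripper open.
Joint ranges: [-2.91, 2.91], [-0.99, 1.94], [-1.21, 1.42], [-2.12, 2.29], [-1.49, 1.47], [-3.14, 3.14]. Speed limits (rad/s): [2.79, 2.79, 3.14, 3.14, 3.14, 3.14].

### API

Orientations are given as a unit quaternion [x, y, z, w].
In Python, from cell import * gives the robot as it stands.
- The arm moves only by the shell command python3 -m handwheel 'ROWS' [FORCE]. ROWS is JSON, a list that holds one entry, the list of rows, each a list of 7 numbers: the turn, a rotation vector about the tool's x, y, z in rad, then the shift along the tool's x, y, z in cm, then the finger opening in cm, from 0 to 8.54. A call has 1 to 12 rows; each row is the pose to reach, as a shift and turn from the pose measured when the call began, along the tool's axes at that moment; what a row does not reach only later rows make up. A row lasts 1/10 s, in which the tool goes at most 50 mm and 8.59 degrees, less where a joint would pass 70% of its speed; a pose out of reach is approached as far as the arm can. A call with a gripper value outside its range is refused whole. The fingers move at their own pace and stop on an object; FORCE is the grip in N (left out, the last holds). Time passes only in rows, so rows that repeat a pose let the fingers close. It gives the time, the measured TCP pose, the force and the opening at its end, in the units of the state.
- observe(): the state, without advancing time (a new reading comes with each control period).
- snapshot(name): name is "scene" or "top"; returns a dict with "frame" (480x640x3 uint8, red, green, blue), "fovy" (degrees; the focal length in pixels is half the picture's height over the tangent of half this angle, whatever the lens; pixels are square), "cx", "cy" (the principal point, pixels), "k1" (the pictures are not rectified: a ray, as slopes to the right and down, at radius r is drawn at 1 + k1 r^2 times it, then the intrinsics apply), "rvec" (rotation vector, rad) and "tvec" (3), from world to camera coordinates, as OpenCV has them. Camera axes: x right, y down, z forward; pixel columns grow to the right and rows downward; lengths in m; the calibration is good to about 2 mm. A picture is of the moment at which its call begins. There is no depth.
- finish_job(): hands the job in, once; it reports no verdict.
The state is a dict: "t": time; "qpos": joint angles; "joint_velocities": joint speeds; "joint_torque": joint torques, N m; "ee_pos": TCP position; "ee_rot": TCP orientation; "contact_force": force on the tool from outside, world axes, zero at the start; "ft_torque": the same for the moment, N m; "grip_width": finger opening in m.
Only numpy, scipy, OpenCV 4.12 (cv2) and the standard library are available. Lean on these libraries where they do the work, as an engineer would, in place of code of your own. Each camera call takes 0.05 s, during which the arm holds its last target.

## Working session

There is one attempt and no reset: what is moved stays moved. The work goes in short steps, Python scripts to look and compute and a shell command to move; the robot and the scene stay as the last step left them, time stands still between calls to the robot, and variables do not carry over. Pictures are saved under pics/ and viewed, and the job is handed in when it is done.

```bash
mkdir -p pics; ls; python3 - <<'E'
from cell import *
import cv2
print(observe())
for n in("scene","top"):
    s=snapshot(n); cv2.imwrite(f"pics/{n}0.png",s["frame"][:,:,::-1]); print({k:v for k,v in s.items() if k!="frame"})
E
```

```text
pics
{'t': 0.0, 'qpos': array([-1.43979653e+00,  4.87272954e-02,  9.75697313e-02,  1.62199027e+00,
        2.56141005e-06,  1.44297552e+00]), 'joint_velocities': array([ 0.00070255, -0.00086965,  0.00010463, -0.00053402,  0.00065323,
       -0.00067265]), 'joint_torque': array([ 8.02951536e-05, -3.38775980e+01,  3.20018935e+01,  2.01460125e-02,
       -1.20716636e-04,  1.84786543e-06]), 'ee_pos': array([ 0.13426289, -0.50688184,  0.22081529]), 'ee_rot': array([ 0.79244523, -0.60994195, -0.0008318 , -0.00083097]), 'contact_force': array([-0.40698916,  0.62948242, -0.24138733]), 'ft_torque': array([-0.01512627, -0.06737928, -0.00714152]), 'grip_width': 0.08532898424467543}
{'fovy': 51.11597647674269, 'cx': 318.02581919026414, 'cy': 228.0425929337735, 'k1': -0.032843692849071814, 'rvec': array([ 2.44712774,  0.95219088, -0.26845427]), 'tvec': array([-0.42843777, -0.27339053,  1.52415263])}
{'fovy': 55.411609074862554, 'cx': 308.66408489145954, 'cy': 241.4546694531202, 'k1': -0.11534941047628412, 'rvec': array([ 2.11964363, -2.10635561,  0.18772712]), 'tvec': array([-6.79658869e-04,  5.71331360e-01,  1.11013678e+00])}
```

View pics/scene0.png

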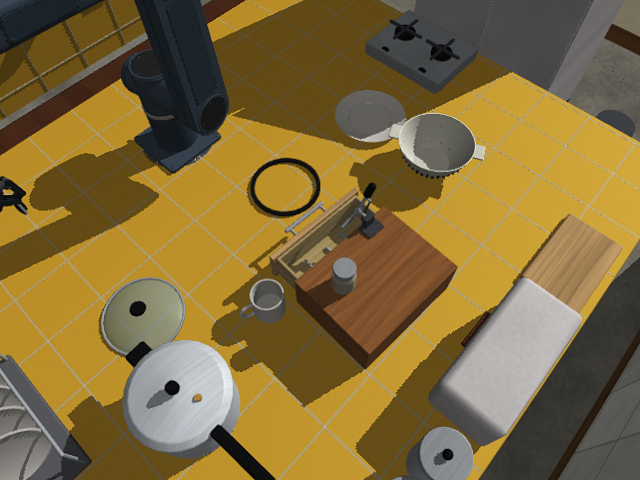

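View pics/top0.png

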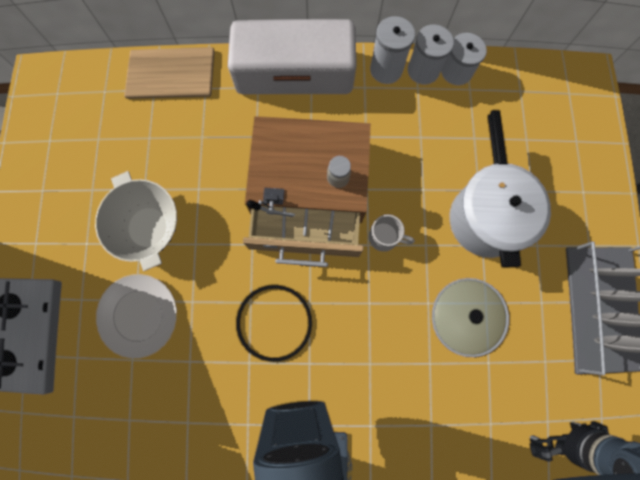

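The top view shows the unit's top with corners near (253,118), (371,124) and (366,212), the handle near (278–326, 263) and the knob near (253,205). I'll zoom in on both views.

```bash
cat > h.py <<'E'
import numpy as np, cv2
from cell import *
def K(s):
    f=240/np.tan(np.radians(s["fovy"]/2)); return np.array([[f,0,s["cx"]],[0,f,s["cy"]],[0,0,1]]),np.array([s["k1"],0,0,0,0])
def proj(s,P):
    k,d=K(s); return cv2.projectPoints(np.array(P,float).reshape(-1,1,3),s["rvec"],s["tvec"],k,d)[0][:,0]
def atz(s,uv,z):
    k,d=K(s); n=cv2.undistortPoints(np.array(uv,float).reshape(-1,1,2),k,d)[:,0]
    R=cv2.Rodrigues(s["rvec"])[0]; c=-R.T@s["tvec"]; r=np.c_[n,np.ones(len(n))]@R
    return c+r*((np.reshape(z,(-1,1))-c[2])/r[:,2:])
def U(p,P):
    c,s_=np.cos(p[2]),np.sin(p[2]); P=np.array(P,float).reshape(-1,3)
    return np.c_[p[0]+c*P[:,0]-s_*P[:,1],p[1]+s_*P[:,0]+c*P[:,1],P[:,2]]
E
python3 - <<'E'
import cv2
a=cv2.imread("pics/scene0.png")[170:370,240:470]; cv2.imwrite("pics/sz.png",cv2.resize(a,None,fx=3,fy=3,interpolation=cv2.INTER_CUBIC))
a=cv2.imread("pics/top0.png")[105:275,230:430]; cv2.imwrite("pics/tz.png",cv2.resize(a,None,fx=3.5,fy=3.5,interpolation=cv2.INTER_CUBIC))
E
```

```text
(no output)
```

View pics/sz.png

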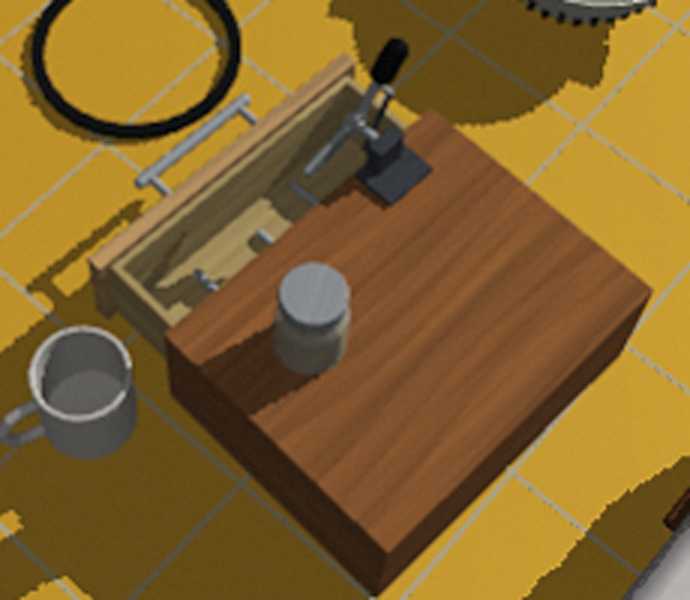

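View pics/tz.png

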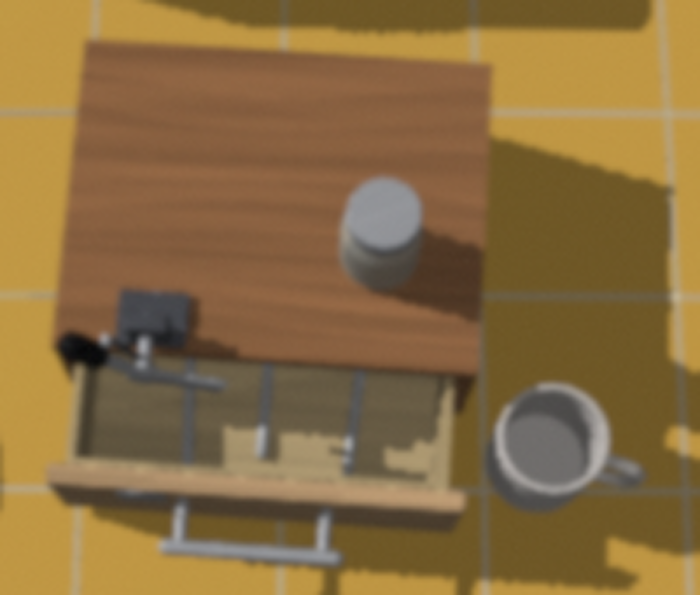

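The close-ups show the four top corners, the handle's ends and the knob clearly in both views. I'll fit the unit's pose from them.

```bash
cat > fit.py <<'E'
from h import *
from scipy.optimize import least_squares
S,T=snapshot("scene"),snapshot("top")
sc=[(384,206.7),(457,267),(369.3,355.3),(296,283.3)]; tc=[(245.4,203.6),(255.1,117.3),(370.3,123.9),(366,212.7)]
sh=[(286.7,231),(322.3,203.3)]; th=[(327.1,264.4),(276.3,261)]  # right,left
kn=[(370.3,190.7)],[(254,205)]
def mod(p):
    fx=p[3]; C=[(fx,.15,.12),(.125,.15,.12),(.125,-.15,.12),(fx,-.15,.12)]
    H=[(-.16-p[4],-.06,.082),(-.16-p[4],.06,.082)]
    k=[(-.133,.08+.061*np.sin(.593),.146+.061*np.cos(.593))]
    return U(p,C+H+k)
obs=np.r_[np.array(sc+sh+kn[0]),np.array(tc+th+kn[1])]
f=lambda p:(np.r_[proj(S,mod(p)),proj(T,mod(p))]-obs).ravel()
r=least_squares(f,[.5,0,0,-.125,.08]); print(r.x,np.round(r.fun.reshape(-1,2),1).tolist())
p=r.x; np.save("p.npy",p)
print("handle",U(p,[(-.16-p[4],0,.082),(-.16-p[4],.06,.082)]),"knob",mod(p)[-1],"pivot",U(p,[(-.133,.08,.146)]))
for n,s,uv in(("mug",T,[(387.5,230)]),("jar",T,[(339.5,166)])): print(n,atz(s,uv,.085 if n=="mug" else .205))
E
python3 fit.py
```

```text
[ 0.75474442  0.00288879 -0.06806945 -0.10814615  0.08025164] [[-0.6, -1.1], [0.3, -0.9], [-1.0, -1.4], [-1.8, -2.1], [-0.5, -0.7], [-1.5, -0.4], [-1.5, -0.7], [-0.7, -1.7], [-0.6, -2.2], [0.8, -1.4], [0.8, -2.3], [-1.1, -0.9], [1.3, -1.1], [0.1, -0.8]]
handle [[0.51504916 0.01922996 0.082     ]
 [0.51913018 0.07909101 0.082     ]] knob [0.62981247 0.12576076 0.19658534] pivot [[0.62749378 0.09174977 0.146     ]]
mug [[ 0.59562418 -0.19432484  0.085     ]]
jar [[ 0.71897343 -0.06902139  0.205     ]]
```

The unit sits at (0.755, 0.003) with yaw −0.068, and the drawer is about 80 mm out. I'll push the bar right of its middle so the gripper body stays clear of the tongue. Next I'll work out the approach shifts.

```bash
cat > go.py <<'E'
import sys
from h import *
from scipy.spatial.transform import Rotation as R
p=np.load("p.npy"); o=observe(); q=R.from_quat(o["ee_rot"])
# args: unit-frame targets x,y,z ; prints shift cm in tool axes, and turn to (x tool=unit x, z down)
D=R.from_matrix(np.c_[[np.cos(p[2]),np.sin(p[2]),0],[np.sin(p[2]),-np.cos(p[2]),0],[0,0,-1]])
print("t",o["t"],"pos",o["ee_pos"].round(4),"F",o["contact_force"].round(2),"grip",round(o["grip_width"],4))
c=o["ee_pos"]-[p[0],p[1],0]; cy,sy=np.cos(p[2]),np.sin(p[2]); print("unit pos",np.round([cy*c[0]+sy*c[1],-sy*c[0]+cy*c[1],c[2]],4))
print("turn",(q.inv()*D).as_rotvec().round(3))
for a in sys.argv[1:]:
    w=U(p,[eval(a)])[0]; print(a,"world",w.round(3),"shift cm",(q.inv().apply(w-o["ee_pos"])*100).round(2))
E
python3 go.py "(-.30,-.04,.22)" "(-.30,-.04,.072)"
```

```text
t 0.2 pos [ 0.1343 -0.5071  0.2212] F [ 0.38 -1.17  0.47] grip 0.0852
unit pos [-0.5843 -0.551   0.2212]
turn [-1.000e-03  1.000e-03 -1.244e+00]
(-.30,-.04,.22) world [ 0.453 -0.017  0.22 ] shift cm [-39.27 -43.33   0.19]
(-.30,-.04,.072) world [ 0.453 -0.017  0.072] shift cm [-39.25 -43.33  14.99]
```

```bash
python3 -m handwheel '[[[0,0,-0.05,-1.5,-1.7,0,0],[0,0,-0.15,-4.5,-5,0,0],[0,0,-0.25,-7.5,-8.3,0,0],[0,0,-0.35,-10.5,-11.6,0,0],[0,0,-0.45,-13.5,-14.9,0,0],[0,0,-0.55,-16.5,-18.2,0,0],[0,0,-0.65,-19.5,-21.5,0,0],[0,0,-0.75,-22.5,-24.8,0,0],[0,0,-0.85,-25.5,-28.1,0,0],[0,0,-0.95,-28.5,-31.4,0,0],[0,0,-1.03,-30.5,-33.6,0,0],[0,0,-1.05,-31,-34.2,0,0]]]'; python3 go.py "(-.30,-.04,.22)" "(-.30,-.04,.072)"
```

```text
t: 1.4
ee_pos: [0.3865, -0.1175, 0.2216]
ee_rot: [0.992, -0.128, -0.0, -0.001]
contact_force: [-0.6, -0.6, -0.6]
grip_width: -0.0001
t 1.4 pos [ 0.3865 -0.1175  0.2216] F [-0.64 -0.55 -0.64] grip -0.0001
unit pos [-0.3592 -0.1451  0.2216]
turn [-0.002  0.    -0.188]
(-.30,-.04,.22) world [ 0.453 -0.017  0.22 ] shift cm [  3.85 -11.43   0.19]
(-.30,-.04,.072) world [ 0.453 -0.017  0.072] shift cm [  3.86 -11.4   14.99]
```

```bash
python3 -m handwheel '[[[0,0,-0.05,1,-3,0,0],[0,0,-0.1,2,-6,0,0],[0,0,-0.15,3,-9,0,0],[0,0,-0.188,3.85,-11.4,0,0],[0,0,-0.188,3.85,-11.4,3,0],[0,0,-0.188,3.85,-11.4,6,0],[0,0,-0.188,3.85,-11.4,9,0],[0,0,-0.188,3.85,-11.4,12,0],[0,0,-0.188,3.85,-11.4,14,0],[0,0,-0.188,3.85,-11.4,15,0],[0,0,-0.188,3.85,-11.4,15,0]]]'; python3 go.py "(-.26,-.04,.072)"
python3 - <<'E'
from h import *
s=snapshot("scene");cv2.imwrite("pics/s1.png",cv2.resize(s["frame"][130:370,200:470,::-1],None,fx=2.5,fy=2.5))
E
```

```text
t: 2.5
ee_pos: [0.451, -0.0169, 0.0702]
ee_rot: [0.999, -0.035, -0.002, -0.001]
contact_force: [-0.5, -0.2, -1.2]
grip_width: -0.0003
t 2.5 pos [ 0.451  -0.0169  0.0702] F [-0.53 -0.18 -1.22] grip -0.0003
unit pos [-0.3017 -0.0404  0.0702]
turn [-0.002  0.004 -0.001]
(-.26,-.04,.072) world [ 0.493 -0.019  0.072] shift cm [ 4.16 -0.05 -0.2 ]
```

View pics/s1.png

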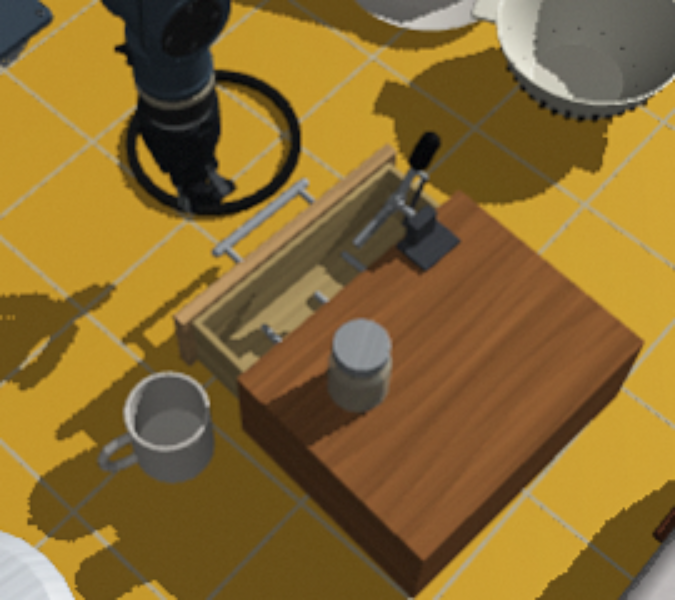

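The closed fingers stand in front of the handle bar and right of its middle (about (205,195) in the crop), with nothing in the way. I'll push along the tool's x, which is the unit's +x.

```bash
python3 -m handwheel '[[[0,0,0,1.5,0,0,0],[0,0,0,3,0,0,0],[0,0,0,4,0,0,0],[0,0,0,4.8,0,0,0],[0,0,0,5.6,0,0,0],[0,0,0,6.4,0,0,0],[0,0,0,7.2,0,0,0],[0,0,0,8,0,0,0],[0,0,0,8.8,0,0,0],[0,0,0,9.6,0,0,0],[0,0,0,10.3,0,0,0],[0,0,0,10.6,0,0,0]]]'; python3 go.py "(-.18,-.04,.072)"
python3 - <<'E'
from h import *
s=snapshot("scene");cv2.imwrite("pics/s2.png",cv2.resize(s["frame"][130:370,200:470,::-1],None,fx=2.5,fy=2.5))
E
```

```text
t: 3.75
ee_pos: [0.5589, -0.0244, 0.0716]
ee_rot: [0.999, -0.034, -0.0, -0.001]
contact_force: [-1.7, -0.0, 2.6]
grip_width: 0.0
t 3.75 pos [ 0.5589 -0.0244  0.0716] F [-1.72 -0.03  2.59] grip 0.0
unit pos [-0.1935 -0.0405  0.0716]
turn [-0.002  0.001 -0.001]
(-.18,-.04,.072) world [ 0.572 -0.025  0.072] shift cm [ 1.35 -0.06 -0.04]
```

View pics/s2.png

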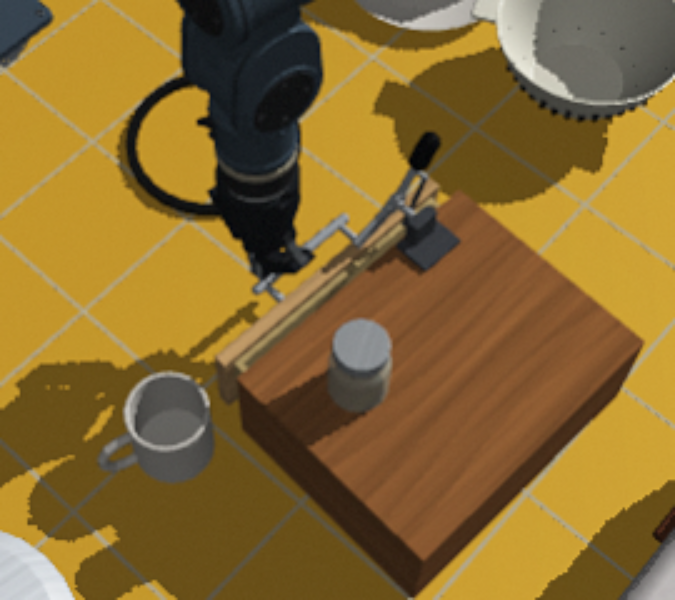

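The drawer has followed, with a gap of roughly 1–2 cm left. I'll creep from here.

```bash
python3 -m handwheel '[[[0,0,0,0.3,0,0,0],[0,0,0,0.5,0,0,0],[0,0,0,0.7,0,0,0],[0,0,0,0.9,0,0,0],[0,0,0,0.9,0,0,0]]]'; python3 -m handwheel '[[[0,0,0,0.15,0,0,0],[0,0,0,0.3,0,0,0],[0,0,0,0.3,0,0,0]]]'
```

```text
t: 4.3
ee_pos: [0.5686, -0.0251, 0.0717]
ee_rot: [0.999, -0.035, 0.0, -0.001]
contact_force: [0.1, 0.1, 0.5]
grip_width: 0.0002
t: 4.6
ee_pos: [0.5719, -0.0253, 0.0717]
ee_rot: [0.999, -0.035, 0.001, -0.001]
contact_force: [0.3, 1.3, 0.2]
grip_width: 0.0002
```

```bash
for i in 1; do python3 -m handwheel '[[[0,0,0,0.15,0,0,0],[0,0,0,0.2,0,0,0],[0,0,0,0.2,0,0,0]]]'; done; python3 go.py
python3 - <<'E'
from h import *
s=snapshot("scene");cv2.imwrite("pics/s3.png",cv2.resize(s["frame"][180:320,250:420,::-1],None,fx=4.5,fy=4.5,interpolation=cv2.INTER_CUBIC)[:600])
E
```

```text
t: 4.9
ee_pos: [0.574, -0.0254, 0.0716]
ee_rot: [0.999, -0.034, 0.001, -0.001]
contact_force: [0.4, 0.0, 0.7]
grip_width: -0.0002
t 4.9 pos [ 0.574  -0.0254  0.0716] F [0.39 0.02 0.68] grip -0.0002
unit pos [-0.1784 -0.0405  0.0716]
turn [-0.002 -0.001 -0.001]
```

View pics/s3.png

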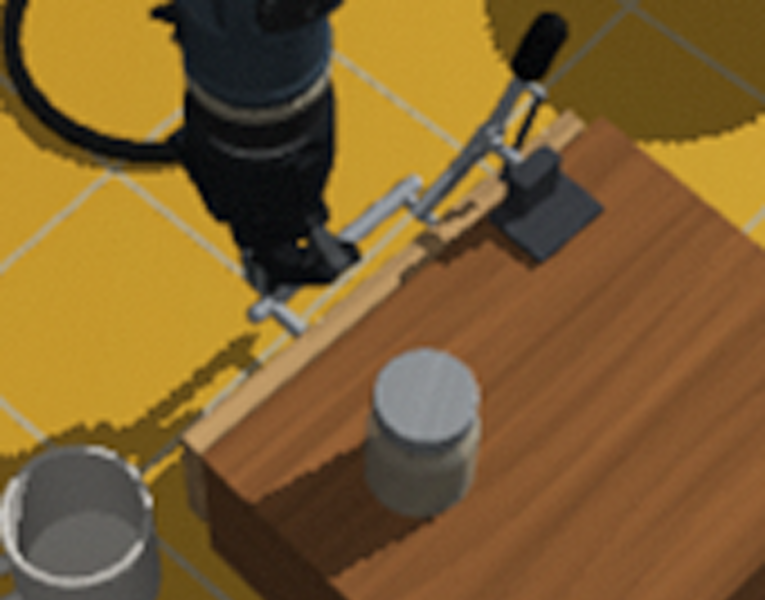

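The gap is now almost gone. I'll keep creeping until the stop shows up in the force.

```bash
python3 -m handwheel '[[[0,0,0,0.15,0,0,0],[0,0,0,0.2,0,0,0],[0,0,0,0.2,0,0,0]]]'; python3 -m handwheel '[[[0,0,0,0.1,0,0,0],[0,0,0,0.15,0,0,0],[0,0,0,0.15,0,0,0]]]'
```

```text
t: 5.25
ee_pos: [0.5761, -0.0256, 0.0717]
ee_rot: [0.999, -0.034, 0.001, -0.001]
contact_force: [-0.3, 0.2, 1.2]
grip_width: -0.0
t: 5.55
ee_pos: [0.5778, -0.0257, 0.0716]
ee_rot: [0.999, -0.034, 0.001, -0.001]
contact_force: [-1.2, 0.5, 1.2]
grip_width: 0.0
```

```bash
python3 -m handwheel '[[[0,0,0,0.1,0,0,0],[0,0,0,0.15,0,0,0],[0,0,0,0.15,0,0,0]]]'; python3 -m handwheel '[[[0,0,0,0.1,0,0,0],[0,0,0,0.15,0,0,0],[0,0,0,0.15,0,0,0]]]';python3 go.py
python3 - <<'E'
from h import *
s=snapshot("scene");cv2.imwrite("pics/s4.png",cv2.resize(s["frame"][180:320,250:420,::-1],None,fx=4.5,fy=4.5,interpolation=cv2.INTER_CUBIC)[:600])
E
```

```text
t: 5.85
ee_pos: [0.5794, -0.0258, 0.0717]
ee_rot: [0.999, -0.034, 0.001, -0.001]
contact_force: [-0.9, 0.3, 1.1]
grip_width: 0.0003
t: 6.15
ee_pos: [0.5805, -0.0258, 0.0716]
ee_rot: [0.999, -0.034, 0.001, -0.001]
contact_force: [-2.3, 0.1, 2.5]
grip_width: -0.0001
t 6.15 pos [ 0.5805 -0.0258  0.0716] F [-2.34  0.1   2.5 ] grip -0.0001
unit pos [-0.1718 -0.0405  0.0716]
turn [-0.003 -0.001 -0.001]
```

View pics/s4.png

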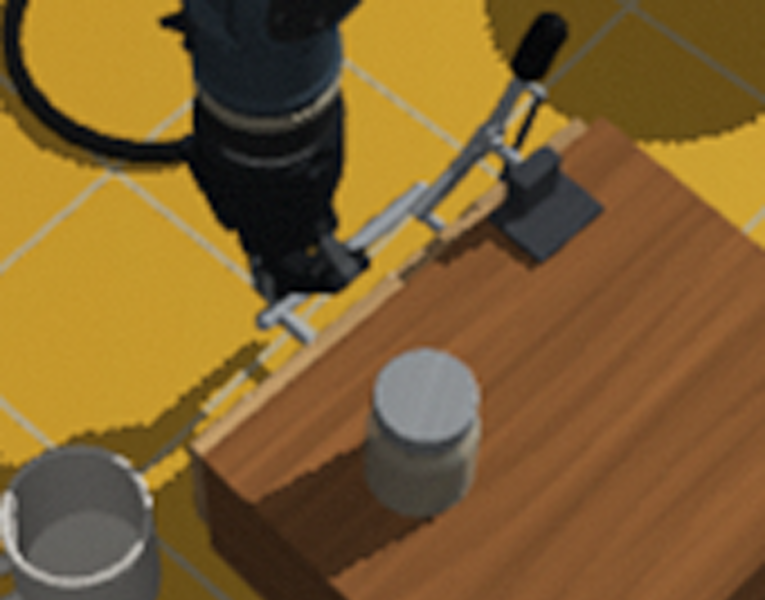

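```bash
for k in 1; do python3 -m handwheel '[[[0,0,0,0.1,0,0,0],[0,0,0,0.15,0,0,0],[0,0,0,0.15,0,0,0]]]'; python3 -m handwheel '[[[0,0,0,0.1,0,0,0],[0,0,0,0.15,0,0,0],[0,0,0,0.15,0,0,0]]]'; done
```

```text
t: 6.5
ee_pos: [0.5806, -0.0259, 0.0716]
ee_rot: [0.999, -0.034, -0.001, -0.001]
contact_force: [-6.4, 0.4, 4.7]
grip_width: 0.0002
t: 6.8
ee_pos: [0.5807, -0.0259, 0.0716]
ee_rot: [0.999, -0.034, -0.002, -0.001]
contact_force: [-7.5, 0.7, 5.2]
grip_width: 0.0002
```

The TCP has stopped advancing while the force rises to 7.5 N, so the drawer is against its stop. I'll back off and check.

```bash
python3 -m handwheel '[[[0,0,0,-1,0,0,0],[0,0,0,-3,0,0,0],[0,0,0,-5,0,0,0],[0,0,0,-7,0,0,0],[0,0,0,-7,0,-4,0],[0,0,0,-7,0,-8,0],[0,0,0,-7,0,-10,0]]]'; 
python3 - <<'E'
from h import *
from scipy.optimize import least_squares
p=np.load("p.npy")
for n,(a,b,c,d) in(("scene",(180,320,250,420)),("top",(110,280,230,400))):
    s=snapshot(n);im=s["frame"][:,:,::-1].copy();k=4
    z=cv2.resize(im[a:b,c:d],None,fx=3.5,fy=3.5,interpolation=cv2.INTER_CUBIC)
    for P in [(-.160,-.06,.082),(-.16,.06,.082),(-.125,.15,.12),(-.125,-.15,.12)]:
        u=(proj(s,U(p,[P]))[0]-[c,d and a])*3.5; cv2.circle(z,tuple(int(v) for v in u),3,(0,0,255),1)
    cv2.imwrite(f"pics/{n}5.png",z)
E
python3 go.py
```

```text
t: 7.5
ee_pos: [0.5127, -0.0215, 0.175]
ee_rot: [0.999, -0.035, 0.001, -0.001]
contact_force: [0.7, -0.8, 0.4]
grip_width: -0.0004
t 7.6 pos [ 0.5143 -0.0218  0.1763] F [ 0.09  0.72 -0.83] grip -0.0
unit pos [-0.2382 -0.041   0.1763]
turn [-0.001 -0.005 -0.001]
```

View pics/scene5.png

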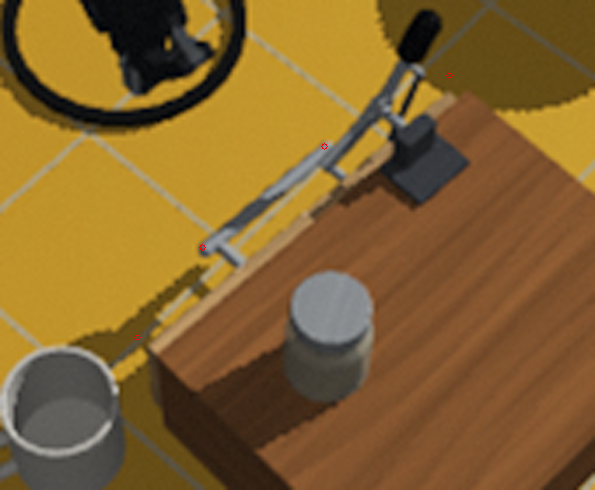

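View pics/top5.png

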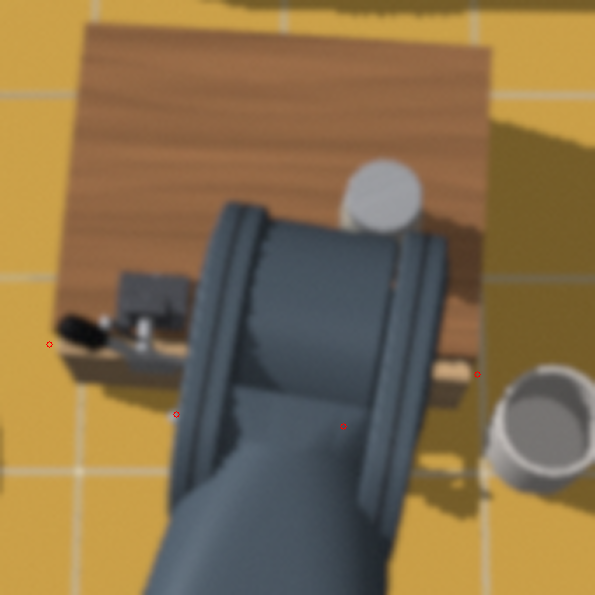

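The handle ends are within about 3 mm of the predicted shut position ((202,247) predicted, (206,251) seen in the scene crop). The front strip lies against the unit and the lever is still open. Next I'll go around to the left of the knob.

```bash
python3 - <<'E'
from h import *
S,T=snapshot("scene"),snapshot("top")
def n(s,uv):
    k,d=K(s); return cv2.undistortPoints(np.array([[uv]],float),k,d)[0,0], np.c_[cv2.Rodrigues(s["rvec"])[0],s["tvec"]]
a,A=n(S,(370,190.3)); b,B=n(T,(254,204.6))
X=cv2.triangulatePoints(A,B,a,b).ravel();X=X[:3]/X[3];print("knob",X)
p=np.load("p.npy");print(U(p,[(-.133,.114,.1966)]),"colander~",atz(T,[(137,220)],.09))
E
python3 go.py "(-.238,-.041,.28)" "(-.238,.19,.28)" "(-.131,.19,.28)" "(-.131,.19,.197)"
```

```text
knob [0.6305364  0.12752156 0.19337786]
[[0.62980635 0.12567103 0.1966    ]] colander~ [[0.61827958 0.44133544 0.09      ]]
t 7.7 pos [ 0.512  -0.0214  0.1721] F [-0.12 -0.08 -0.46] grip -0.0001
unit pos [-0.2406 -0.0408  0.1721]
turn [-0.002  0.003 -0.001]
(-.238,-.041,.28) world [ 0.515 -0.022  0.28 ] shift cm [  0.22   0.   -10.79]
(-.238,.19,.28) world [0.53  0.209 0.28 ] shift cm [  0.2  -23.1  -10.74]
(-.131,.19,.28) world [0.637 0.201 0.28 ] shift cm [ 10.9  -23.11 -10.77]
(-.131,.19,.197) world [0.637 0.201 0.197] shift cm [ 10.93 -23.09  -2.47]
```

```bash
python3 -m handwheel '[[[0,0,0,0,0,-3,0],[0,0,0,0,0,-6.5,0],[0,0,0,0,0,-10,0],[0,0,0,0,-3,-10.8,0],[0,0,0,0,-7,-10.8,0],[0,0,0,0,-11,-10.8,0],[0,0,0,0,-15,-10.8,0],[0,0,0,0,-19,-10.8,0],[0,0,0,0,-22,-10.8,0],[0,0,0,0,-23,-10.8,0],[0,0,0,0,-23,-10.8,0]]]'; python3 go.py "(-.131,.19,.28)" "(-.131,.19,.197)"
```

```text
t: 8.8
ee_pos: [0.5276, 0.2088, 0.2783]
ee_rot: [0.999, -0.033, -0.003, -0.0]
contact_force: [-0.0, -0.9, -0.4]
grip_width: -0.0001
t 8.8 pos [0.5276 0.2088 0.2783] F [-0.04 -0.88 -0.44] grip -0.0001
unit pos [-0.2407  0.1899  0.2783]
turn [-0.001  0.006  0.001]
(-.131,.19,.28) world [0.637 0.201 0.28 ] shift cm [ 1.096e+01  1.000e-02 -2.400e-01]
(-.131,.19,.197) world [0.637 0.201 0.197] shift cm [11.01  0.02  8.06]
```

```bash
python3 -m handwheel '[[[0,0,0,2,0,0,0],[0,0,0,5,0,0,0],[0,0,0,8,0,0,0],[0,0,0,10.5,0,0,0],[0,0,0,11,0,1,0],[0,0,0,11,0,3,0],[0,0,0,11,0,5,0],[0,0,0,11,0,7,0],[0,0,0,11,0,8,0],[0,0,0,11,0,8,0]]]'; python3 go.py "(-.133,.15,.197)" "(-.133,.095,.197)"
python3 - <<'E'
from h import *
s=snapshot("scene");cv2.imwrite("pics/s6.png",cv2.resize(s["frame"][120:320,250:450,::-1],None,fx=3,fy=3,interpolation=cv2.INTER_CUBIC))
E
```

```text
t: 9.8
ee_pos: [0.6349, 0.2004, 0.195]
ee_rot: [0.999, -0.034, -0.005, 0.0]
contact_force: [-0.0, -0.2, 1.0]
grip_width: -0.0
t 9.8 pos [0.6349 0.2004 0.195 ] F [-0.01 -0.19  0.97] grip -0.0
unit pos [-0.133   0.1889  0.195 ]
turn [0.001 0.011 0.001]
(-.133,.15,.197) world [0.632 0.162 0.197] shift cm [-0.01  3.89 -0.19]
(-.133,.095,.197) world [0.629 0.107 0.197] shift cm [-0.01  9.39 -0.19]
```

View pics/s6.png

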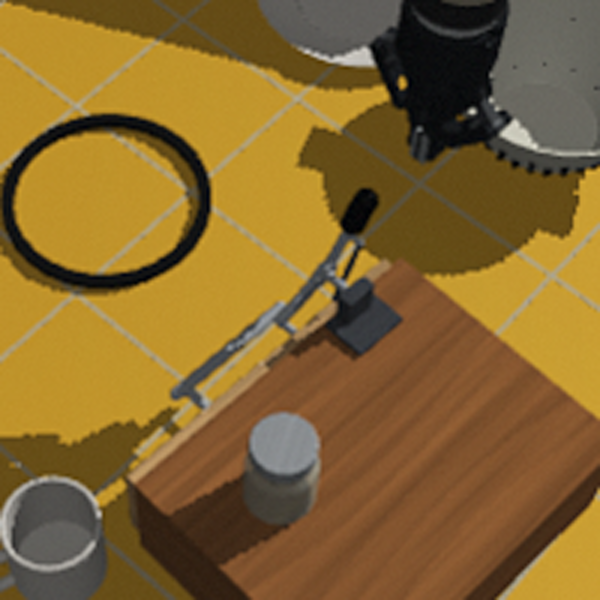

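The fingertips (about (425,155) in the crop) lie on the knob's sweep line, left of the knob at (358,210). I'll push toward −y now.

```bash
python3 -m handwheel '[[[0,0,0,0,1.5,0,0],[0,0,0,0,3,0,0],[0,0,0,0,3.8,0,0],[0,0,0,0,4.5,0,0],[0,0,0,0,5.2,0,0],[0,0,0,0,5.8,0,0],[0,0,0,0,6.4,0,0],[0,0,0,0,6.4,0,0]]]'; python3 go.py "(-.133,.095,.197)"
python3 - <<'E'
from h import *
s=snapshot("scene");cv2.imwrite("pics/s7.png",cv2.resize(s["frame"][120:320,250:450,::-1],None,fx=3,fy=3,interpolation=cv2.INTER_CUBIC))
E
```

```text
t: 10.65
ee_pos: [0.6337, 0.1412, 0.2025]
ee_rot: [0.999, -0.032, 0.001, -0.005]
contact_force: [1.0, 10.4, 15.5]
grip_width: -0.0001
t 10.65 pos [0.6337 0.1412 0.2025] F [ 0.96 10.39 15.55] grip -0.0001
unit pos [-0.1301  0.1297  0.2025]
turn [-0.01  -0.001  0.003]
(-.133,.095,.197) world [0.629 0.107 0.197] shift cm [-0.3   3.48  0.51]
```

View pics/s7.png

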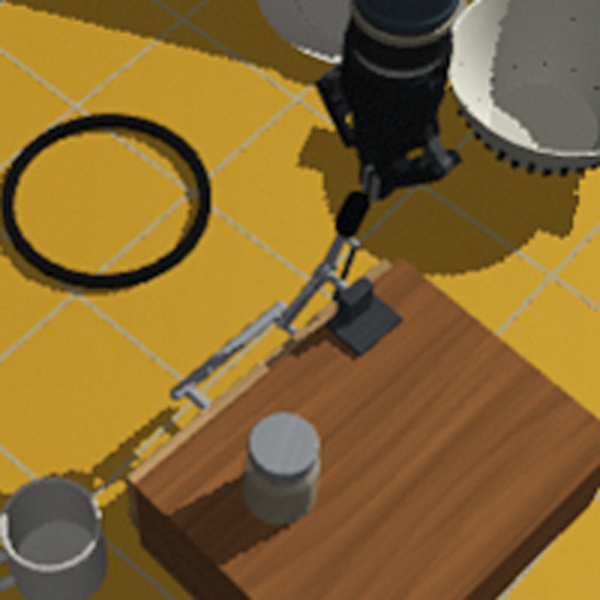

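The tips are riding on the knob's rounded top end: the force is mostly upward, 15 N, and the lever has hardly moved. I'll back off, go lower, and meet the knob's side.

```bash
python3 -m handwheel '[[[0,0,0,0,-1,-0.2,0],[0,0,0,0,-2.5,0,0],[0,0,0,-0.2,-3,1,0],[0,0,0,-0.2,-3,2,0],[0,0,0,-0.2,-3,2.3,0],[0,0,0,-0.2,-3,2.3,0]]]'; python3 go.py "(-.133,.095,.182)"
python3 - <<'E'
from h import *
p=np.load("p.npy");o=observe();from scipy.spatial.transform import Rotation as R
for n in("scene","top"):
    s=snapshot(n);
    tip=o["ee_pos"]+R.from_quat(o["ee_rot"]).apply([0,0,.017]); u=proj(s,[tip,o["ee_pos"]]);print(n,u.round(1).tolist())
    if n=="scene": c0,r0,w,h=320,130,120,110
    else: c0,r0,w,h=200,150,140,110
    z=cv2.resize(s["frame"][r0:r0+h,c0:c0+w,::-1],None,fx=5,fy=5,interpolation=cv2.INTER_CUBIC)
    for q in u: cv2.circle(z,tuple(int(v) for v in (q-[c0,r0])*5),3,(0,0,255),1)
    cv2.imwrite(f"pics/{n}8.png",z)
E
```

```text
t: 11.3
ee_pos: [0.6324, 0.1711, 0.177]
ee_rot: [0.999, -0.033, -0.002, -0.005]
contact_force: [-0.1, 0.1, -0.0]
grip_width: 0.0002
t 11.3 pos [0.6324 0.1711 0.177 ] F [-0.09  0.07 -0.04] grip 0.0002
unit pos [-0.1335  0.1595  0.177 ]
turn [-0.009  0.003  0.003]
(-.133,.095,.182) world [0.629 0.107 0.182] shift cm [ 0.03  6.44 -0.56]
scene [[380.2, 188.0], [380.9, 184.0]]
top [[237.0, 207.3], [235.9, 205.3]]
```

View pics/scene8.png

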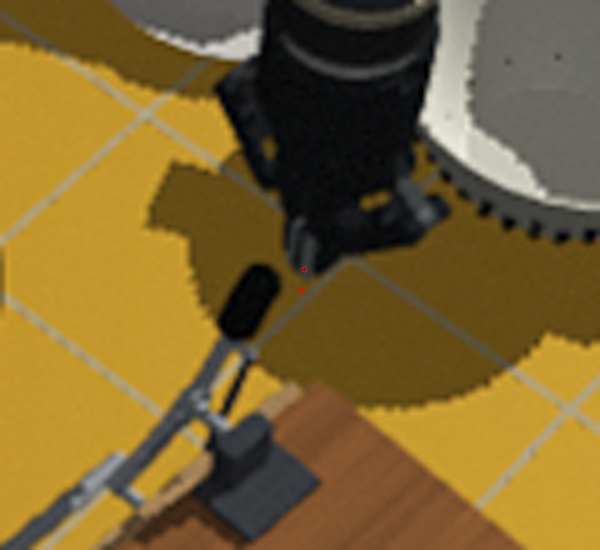

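View pics/top8.png

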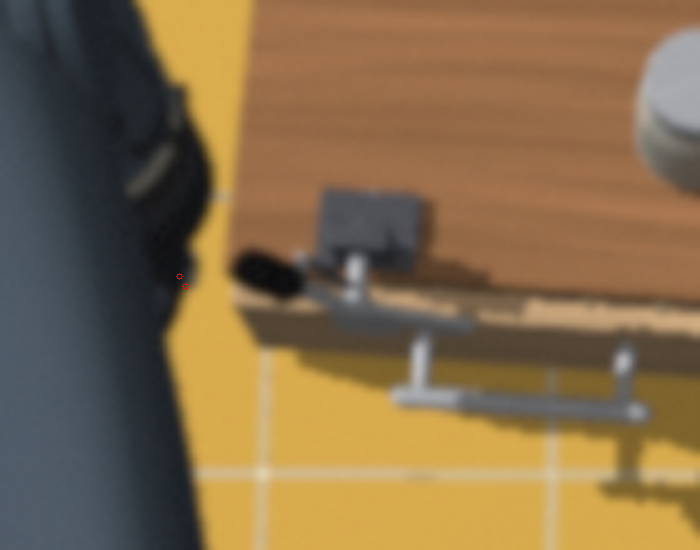

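The actual tips end about 13 mm short of the predicted 17 mm ahead of the TCP, which explains the high contact. At TCP z = 0.177 they now overlap the knob's side. I'll push again in checked steps.

```bash
python3 -m handwheel '[[[0,0,0,0,1,0,0],[0,0,0,0,2,0,0],[0,0,0,0,2.5,0,0],[0,0,0,0,2.5,0,0]]]';python3 -m handwheel '[[[0,0,0,0,0.5,0,0],[0,0,0,0,1,0,0],[0,0,0,0,1,0,0]]]'; python3 go.py "(-.133,.095,.177)"
python3 - <<'E'
from h import *
s=snapshot("scene");cv2.imwrite("pics/s9.png",cv2.resize(s["frame"][130:240,320:440,::-1],None,fx=5,fy=5,interpolation=cv2.INTER_CUBIC))
E
```

```text
t: 11.8
ee_pos: [0.6324, 0.1468, 0.1807]
ee_rot: [0.999, -0.033, 0.002, -0.007]
contact_force: [0.0, 5.0, 1.8]
grip_width: -0.0
t: 12.1
ee_pos: [0.6323, 0.1367, 0.1822]
ee_rot: [0.999, -0.033, 0.003, -0.008]
contact_force: [1.0, 4.2, 2.9]
grip_width: -0.0006
t 12.1 pos [0.6323 0.1367 0.1822] F [0.98 4.18 2.94] grip -0.0006
unit pos [-0.1313  0.1252  0.1822]
turn [-0.016 -0.005  0.002]
(-.133,.095,.177) world [0.629 0.107 0.177] shift cm [-0.18  3.03  0.47]
```

View pics/s9.png

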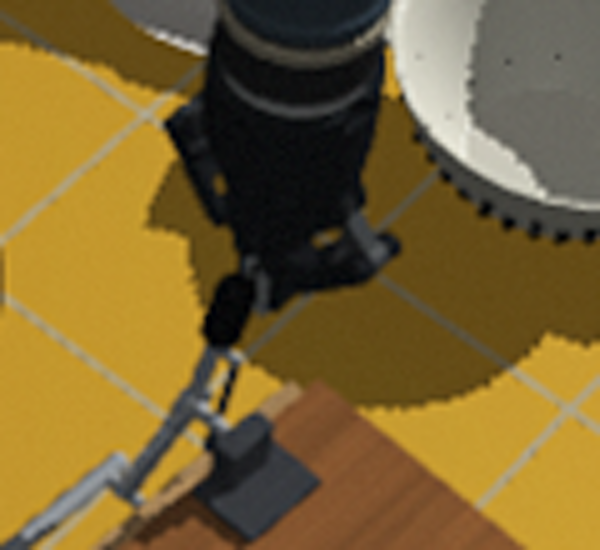

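The lever is moving with about 5 N, so I'll continue.

```bash
python3 -m handwheel '[[[0,0,0,-0.1,0.5,0.1,0],[0,0,0,-0.1,1,0.1,0],[0,0,0,-0.1,1.5,0.1,0],[0,0,0,-0.1,1.5,0.1,0]]]';python3 -m handwheel '[[[0,0,0,0,0.5,0,0],[0,0,0,0,1,0,0],[0,0,0,0,1,0,0]]]'; python3 go.py "(-.133,.095,.177)"
python3 - <<'E'
from h import *
s=snapshot("scene");cv2.imwrite("pics/s10.png",cv2.resize(s["frame"][130:240,320:440,::-1],None,fx=5,fy=5,interpolation=cv2.INTER_CUBIC))
E
```

```text
t: 12.55
ee_pos: [0.6299, 0.1201, 0.1798]
ee_rot: [0.999, -0.034, 0.002, -0.007]
contact_force: [0.3, 0.0, 0.4]
grip_width: -0.0002
t: 12.85
ee_pos: [0.629, 0.1087, 0.179]
ee_rot: [0.999, -0.035, 0.001, -0.006]
contact_force: [-0.1, -0.3, 0.1]
grip_width: -0.0004
t 12.85 pos [0.629  0.1087 0.179 ] F [-0.13 -0.34  0.07] grip -0.0004
unit pos [-0.1327  0.097   0.179 ]
turn [-0.012 -0.002 -0.001]
(-.133,.095,.177) world [0.629 0.107 0.177] shift cm [-0.03  0.21  0.2 ]
```

View pics/s10.png

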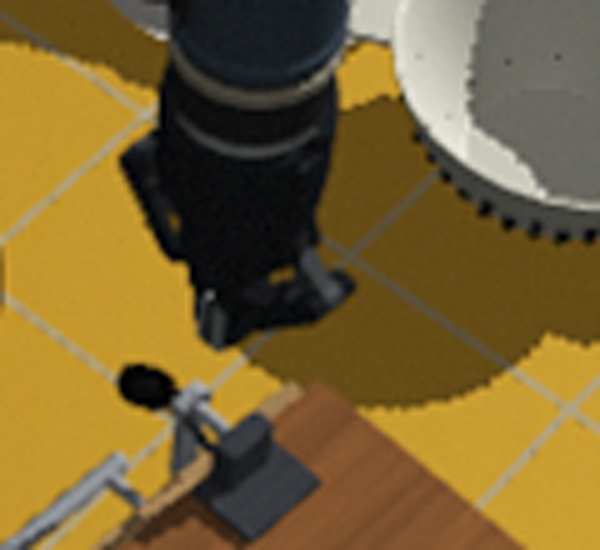

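The lever has snapped across: the knob is now at (145,385) in the crop and the force is back to zero. I'll retreat left and up, then check.

```bash
python3 -m handwheel '[[[0,0,0,0,-2,0,0],[0,0,0,0,-5,0,0],[0,0,0,0,-8,-1,0],[0,0,0,0,-9,-4,0],[0,0,0,0,-9,-7,0],[0,0,0,-3,-9,-9,0],[0,0,0,-7,-9,-9,0],[0,0,0,-7,-9,-9,0],[0,0,0,-7,-9,-9,0]]]'; python3 go.py
python3 - <<'E'
from h import *
p=np.load("p.npy")
for n,(r,c,h,w) in(("scene",(160,240,210,230)),("top",(105,230,170,200))):
    s=snapshot(n);cv2.imwrite(f"pics/{n}0b.png",s["frame"][:,:,::-1])
    z=cv2.resize(s["frame"][r:r+h,c:c+w,::-1],None,fx=2.8,fy=2.8,interpolation=cv2.INTER_CUBIC)
    for a in(-.6,):
        P=[(-.133,.08+.061*np.sin(-.593),.146+.061*np.cos(.593)),(-.16,-.06,.082),(-.16,.06,.082)]
        for u in proj(s,U(p,P)): cv2.circle(z,tuple(int(v) for v in (u-[c,r])*2.8),3,(0,0,255),1)
    cv2.imwrite(f"pics/{n}11.png",z)
E
```

```text
t: 13.8
ee_pos: [0.5642, 0.2028, 0.2701]
ee_rot: [0.999, -0.034, 0.001, -0.006]
contact_force: [0.3, 0.5, 0.7]
grip_width: 0.0005
t 13.8 pos [0.5642 0.2028 0.2701] F [0.29 0.51 0.7 ] grip 0.0005
unit pos [-0.2037  0.1865  0.2701]
turn [-0.013 -0.002  0.   ]
```

View pics/scene11.png

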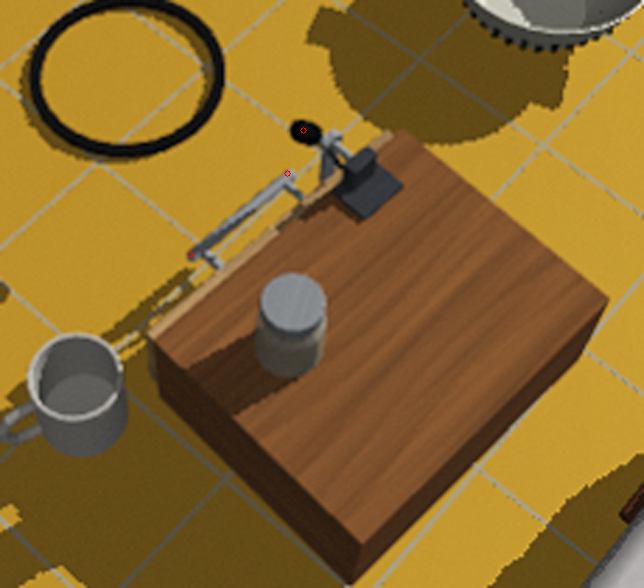

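View pics/top11.png

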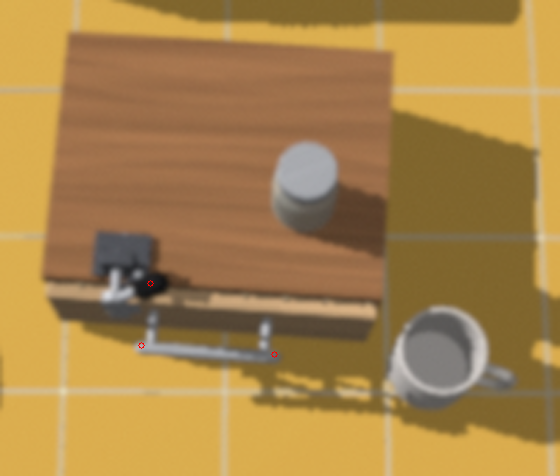

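View pics/scene0b.png

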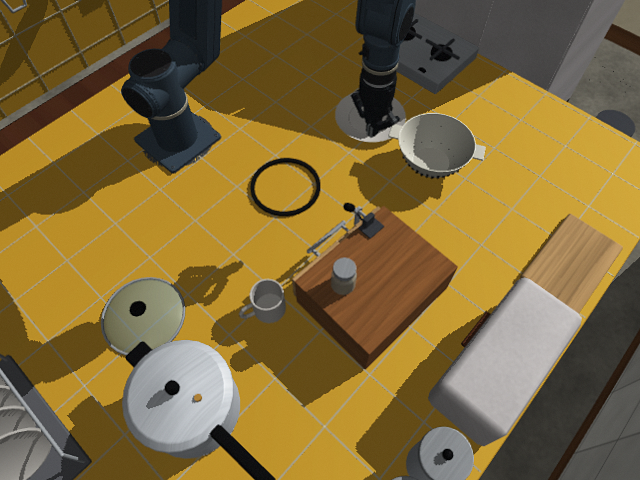

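The knob sits on its predicted latched position, (303,130) in the scene crop and (150,283) in the top crop. The handle is at its shut position, and the mug, jar, ring and the rest look unmoved. The arm is clear, so I'm handing in.

```bash
python3 -c "
from cell import *
print(finish_job())"
```

```text
the job is handed in; nothing more can be done
None
```

The drawer is shut and the lever is flipped over and latched. I handed the job in at about 14 s of the 40 s allowed; no verdict is reported.

- **Drawer:** I pushed it in by its bar with closed fingertips until the hand stopped advancing and the force rose to 7.5 N. In both camera views the handle ends lie within about 3 mm of the predicted shut position. That is about as fine as I can measure, so the force at the stop is the stronger evidence.
- **Lever:** the first try went wrong. The fingertips sat higher than the stated 17 mm ahead of the tool centre and rode up on the knob's rounded end, with about 19 N on it (limit 30 N) and hardly any lever movement. I backed off, lowered the hand and pushed the knob's side with about 5 N, and the lever snapped across.
- **Last checks:** the knob lies on its predicted latched position in both views. By eye, none of the other things has moved. The hand was well clear, with force readings under 1 N. I did not measure the joints' speeds directly.

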